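# Set the spindle end cap on the graver hone

### The job

On the bench hone, first lower the raised lap guard gently until it rests on its stops. Then screw the knurled end cap of the spindle housing down (clockwise from above) until it bottoms out, back it off a quarter turn, and finish still gripping the cap there, holding it still so that I can lock it. Leave the guard down and the other things on the bench where they are.

Things in the scene. Friction and masses are not known exactly. Their poses are not given: they have to be found in the camera images.
- hone: bench hone, fixed to the table, yawed up to 0.3 rad: grey base 170 mm (its x) x 320 mm (its y, from -150 to +170), deck 50 mm above the table. Origin on the table, z up. On its -y half a lap disc under a hinged white guard; at x 0, y +130 mm a round aluminium spindle housing, 42 mm diameter, top 74 mm above the table, carrying the steel end cap
- guard_hinge (a point): middle of the guard's hinge axis, fixed on the hone at x 0, y -140 mm, z 90 mm of hone; the hinge axis runs along the hone's x. Same axes as the hone
- guard (a joint): guard angle, rad: 0 = level, down on its stops; grows as it is raised, up to 1.5; starts 0.75 to 1.3. White steel hood, 0.35 kg, 150 mm along the hinge x 141 mm, 4 mm top with a 24 mm skirt below. The hinge is stiff (friction 0.5 N m): the guard stays where it is left and takes about 1 to 4 N at the bar to lower
- guard_bar (a point): middle of the guard's handle: round steel bar, 10 mm diameter, 90 mm long, parallel to the hinge, 186 mm from its axis; 90 mm above the table when down (40 mm over the deck). 40 mm clear gap from bar to guard edge, a 10 mm rod joins them at each end of the bar. Can be pinched from above, fingers either side; turns between the pads as the guard swings
- cap (a joint): turn of the knurled end cap about its vertical axis, rad: 0 = bottomed out on the housing (hard stop), grows as it is unscrewed (counter-clockwise from above), up to 5. Starts 1.9 to 3.6. Right-hand thread, 4 mm pitch: it rises 0.64 mm per rad. Thread friction 0.04 N m; it stays where it is left
- cap_grip (a point): on the cap's axis, 22 mm above its underside, 12 mm below its top: the height to grip. Round knurled steel cap, 40 mm diameter, 34 mm tall, underside 74 mm above the table when bottomed out. A dark radial groove on its top points along this point's x; at joint value 0 that is the hone's +x. Clear for 70 mm around the axis when the guard is down
- housing_top (a point): centre of the spindle housing's top face, on the cap's axis, 74 mm above the table
- graver_a: bystander: engraving tool, wooden knob handle 58 mm, 32 mm thick, steel blade 60 mm, lying in front of the hone. Origin under the join of blade and handle
- graver_b: bystander: engraving tool with 45 mm blade, wooden knob handle, lying in front of the hone. Origin under the join of blade and handle
- pliers: bystander: pliers with yellow grips, 155 mm long, 16 mm tall, lying beyond the hone. Origin at the pivot
- brush: bystander: bench brush 170 mm long, lying to the left. Origin mid-length underneath
- oil: bystander: amber glass oil bottle, 40 mm diameter, 75 mm tall, standing left of the hone. Origin: centre of its underside
- spare_lap: bystander: spare steel lap disc, 100 mm diameter, 10 mm thick, lying right of the hone. Origin: centre of its underside
- ring_clamp: bystander: wooden ring clamp 120 x 26 x 24 mm, lying on the right. Origin: centre of its underside

How it is judged (in metres and radians):
On the way, in this order (a step that is already met when the one before it is completed fails the run):
1. the guard is down on its stops, the cap not yet screwed down (value of joint guard below 0.04 rad and value of joint cap above 0.3 rad), for 0.2 s.
2. the cap is bottomed out, with the guard down (value of joint each of cap, guard below 0.06 rad), for 0.2 s.
At the end, for the whole second after the job is handed in: The cap stands a quarter turn (90 degrees, within 15) above bottomed out and is not turning (under 0.1 rad/s), the fingers still grip it (over 2 N, TCP within 20 mm of its axis), the guard is down on its stops (within 0.06 rad), and no other loose thing has moved more than 40 mm (value of joint cap between 1.31 and 1.83 rad and velocity of joint cap between -0.1 and 0.1 rad/s and contact force between the fingers and cap above 2 N and horizontal distance between the grasp point and cap_grip below 0.02 m and value of joint guard below 0.06 rad and distance of each of graver_a, graver_b, pliers, brush, oil, spare_lap, ring_clamp from where it was at the start of the episode below 0.04 m); the arm keeps its last pose, push and grip.
It fails at once if the guard is slammed: over 0.9 rad/s (about 0.17 m/s at the bar) in the last 0.2 rad above its stops (value of joint guard below 0.2 rad and velocity of joint guard below -0.9 rad/s).
It fails at once if a bystander is knocked away (over 60 mm) (distance of any of graver_a, graver_b, pliers, brush, oil, spare_lap, ring_clamp from where it was at the start of the episode above 0.06 m).
It also fails if it takes over 58 s, if anything falls off the work surface, if the arm or the gripper's body presses on something with over 40 N, if the wrist force passes 120 N, or if a joint passes its speed limit or range.

### The arm

A 6-joint arm with a two-finger parallel gripper is mounted at the origin on the work surface. World frame = base frame: x ahead of the robot, y to its left, z up, the work surface at z = 0. Lengths are in mm, angles in rad, forces in N, time in s.
With the tool pointing down it reaches from about 275 to 750 mm from the base axis. Payload 10.2 kg.
Tool frame: the origin (TCP) lies between the finger pads, 19 mm behind the fingertips; this is the grasp point; z points along the fingers, y is the line along which they close (so a half turn about z gives the same grasp; the last joint's range is limited). The gripper opens to 88 mm and grips with 3 to 60 N. Pads are 18 mm wide; open, the fingers measure 123 mm over their backs; the gripper's body (75 mm by 187 mm) begins 45 mm behind the grasp point.
Start: joints at [1.067, 0.313, 1.498, -0, 1.331, -0.223], TCP at [145.503, 504.44, 257.42] pointing down, gripper open.
Joint ranges: [-2.94, 2.94], [-0.97, 2.17], [0.19, 2.56], [-1.23, 4.37], [0.02, 3.11], [-2.88, 2.88]. Speed limits (rad/s): [2.39, 2.39, 3.01, 3.14, 3.14, 3.14].

### API

Orientations are given as [roll, pitch, yaw] about the fixed x, y, z axes, in that order (R = Rz(yaw) Ry(pitch) Rx(roll)).
In Python, from plant import status, snapshot, sign_off gives the robot as it stands. The module is installed in compiled form; this text tells all that it offers.
- The arm moves only by the shell command python3 -m inch 'ROWS'. ROWS is JSON, a list that holds one entry, the list of rows, each a list of 7 numbers: the turn, a rotation vector about the tool's x, y, z normalised to -1 to 1, where 1 is 120 degrees, then the shift along the tool's x, y, z normalised to -1 to 1, where 1 is 15 cm, then the finger opening in mm, from 0 to 88.1. A call has exactly 5 rows; each row shifts and turns the commanded pose from where the row before left it, along the tool's axes as they then stand; what a row does not reach is not made up. A row lasts 1/10 s, in which the tool goes at most 50 mm and 8.59 degrees, less where a joint would pass 70% of its speed; a pose out of reach is approached as far as the arm can. A call with a number of a shift or a turn outside -1 to 1 is refused whole. A call with a gripper value outside its range is refused whole. The fingers move at their own pace and stop on an object; the grip force is fixed at half the most. Time passes only in rows, so rows that do not move let the fingers close, or fill a call up. It gives the time, the measured TCP pose, the force, the opening and the grip force at its end, in the units of the state.
- status.get_obs(): the state, without advancing time (a new reading comes with each control period).
- snapshot(name): name is "side" or "top"; returns a dict with "frame" (400x640x3 uint8, red, green, blue), "fov_y" (degrees; the focal length in pixels is half the picture's height over the tangent of half this angle, whatever the lens; pixels are square), "cx", "cy" (the principal point, pixels), "k1" (the pictures are not rectified: a ray, as slopes to the right and down, at radius r is drawn at 1 + k1 r^2 times it, then the intrinsics apply), "R" (3x3) and "t" (3): a world point X has camera coordinates R X + t. Camera axes: x right, y down, z forward; pixel columns grow to the right and rows downward; lengths in mm; the calibration is good to about 2 mm. A picture is of the moment at which its call begins. There is no depth.
- sign_off(): hands the job in; it is judged then, once.
The state is a dict: "time_s": time; "qpos": joint angles; "qd": joint speeds; "joint_efforts": joint torques, N m; "tool_pos": TCP position; "tool_rot": TCP orientation; "wrist_force": force on the tool from outside, world axes, zero at the start; "torque": the same for the moment, N m; "grip_width": opening from 0.0 (shut) to 1.0 (fully open); "finger_force": force on a finger pad.
Only numpy, scipy, OpenCV 4.12 (cv2) and the standard library are available. Lean on these libraries where they do the work, as an engineer would, in place of code of your own. Each camera call takes 0.05 s, during which the arm holds its last target. There are 200 camera calls.

## Working session

There is one attempt and no reset: what is moved stays moved. The work goes in short steps, Python scripts to look and compute and a shell command to move; the robot and the scene stay as the last step left them, time stands still between calls to the robot, and variables do not carry over. Pictures are saved under pics/ and viewed, at most 10 in all, crops included, and the job is handed in when it is done.

```bash
mkdir -p pics; ls
python3 - <<'E'
from plant import status, snapshot
import cv2,pickle,numpy as np
np.set_printoptions(precision=4,suppress=True)
d={}
for n in("side","top"):
    s=snapshot(n); d[n]=s; cv2.imwrite(f"pics/{n}0.png",s["frame"][:,:,::-1])
    print(n,{k:np.array(v) for k,v in s.items() if k!="frame"})
    print("cam pos",-np.array(s["R"]).T@np.array(s["t"]))
pickle.dump(d,open("s0.pkl","wb"))
print(status.get_obs())
E
```

```text
pics
side {'fov_y': array(52.8348), 'cx': array(322.3782), 'cy': array(204.0946), 'k1': array(-0.0686), 'R': array([[-0.8359, -0.5485,  0.0197],
       [-0.3814,  0.5546, -0.7396],
       [ 0.3948, -0.6258, -0.6728]]), 't': array([442.7367, 268.8054, 880.6339])}
cam pos [124.9663 644.8509 782.5208]
top {'fov_y': array(46.4945), 'cx': array(322.321), 'cy': array(201.3686), 'k1': array(-0.0919), 'R': array([[ 0.0117, -0.9999, -0.0044],
       [-0.9892, -0.0109, -0.1464],
       [ 0.1464,  0.0061, -0.9892]]), 't': array([ -36.2642,  562.0487, 1248.4869])}
cam pos [ 373.6441  -37.6875 1317.1572]
{'time_s': 0.1, 'qpos': array([ 1.0666,  0.3134,  1.4983,  0.    ,  1.331 , -0.2234]), 'qd': array([-0.0008,  0.0004, -0.0031, -0.0002,  0.0004, -0.0008]), 'joint_efforts': array([  0.0022, -40.281 , -25.2645,   0.0696,   0.0342,  -0.0001]), 'tool_pos': array([145.4116, 504.2687, 256.9488]), 'tool_rot': array([-3.1405, -0.0003,  2.8608]), 'wrist_force': array([-0.3746,  0.5039,  0.1888]), 'torque': array([-0.0058,  0.0321, -0.0164]), 'finger_force': 0.0, 'grip_width': 0.9950285935132523}
```

View pics/side0.png

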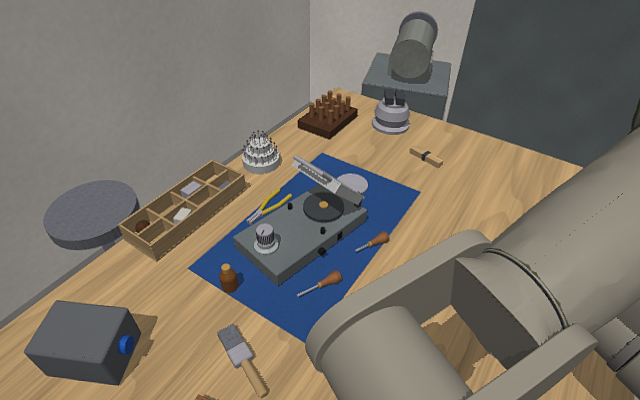

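View pics/top0.png

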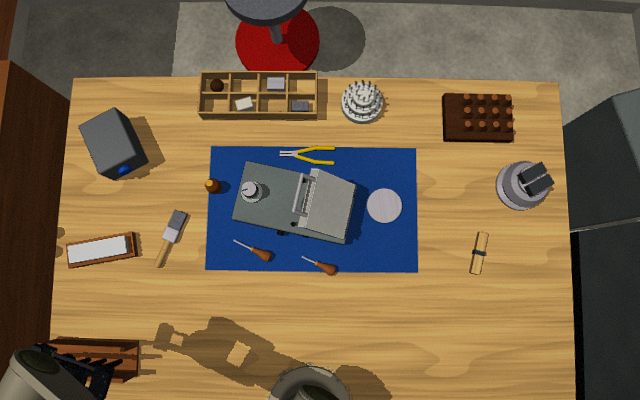

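The side view shows the cap at about (265,232), the lap disc at (323,207) and the raised guard at about (325,178). The top view shows the cap at (251,190), the guard bar at about (303,195) and the guard at (328,205). I'll enlarge both.

Run:
```python
import cv2,numpy as np
a=cv2.imread("pics/top0.png")[150:250,225:365]; b=cv2.imread("pics/side0.png")[145:285,230:375]
cv2.imwrite("pics/ct.png",cv2.resize(a,None,fx=5.5,fy=5.5,interpolation=cv2.INTER_CUBIC))
cv2.imwrite("pics/cs.png",cv2.resize(b,None,fx=4,fy=4,interpolation=cv2.INTER_CUBIC))
```

```text
(no output)
```

View pics/ct.png

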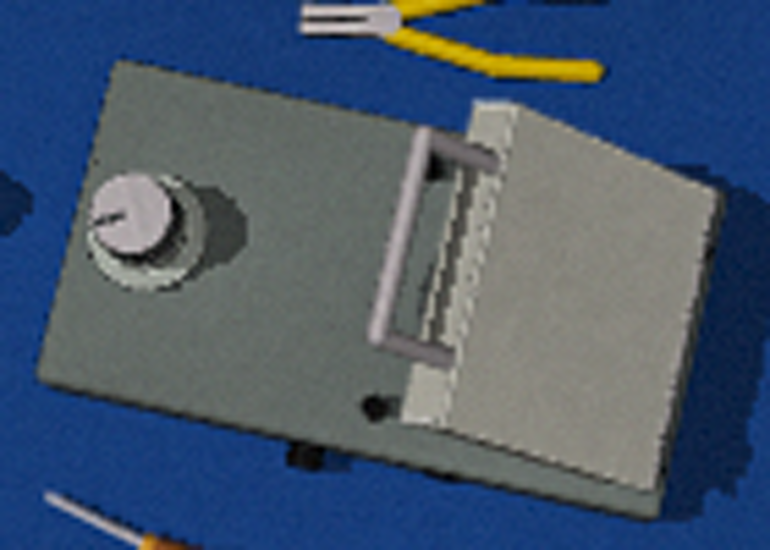

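View pics/cs.png

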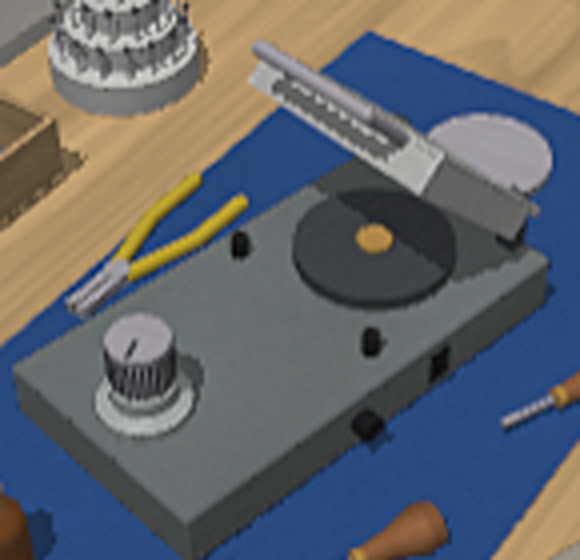

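The enlarged top view shows the bar running from (302,174.5) to (294,211), the cap top at (248.6,188.7), and the groove pointing left and slightly down. The deck corners are at (246.5,161), (232,219) and (344,244). The enlarged side view shows the cap top at (264.7,229.5) and the bar from about (295,157) to (326,174). Next I'll triangulate these points.

```bash
cat > h.py <<'E'
import cv2,numpy as np
def K(s):
    f=200/np.tan(np.radians(s["fov_y"])/2); return np.array([[f,0,s["cx"]],[0,f,s["cy"]],[0,0,1.]]),np.array([s["k1"],0,0,0.])
def ray(s,p):
    k,d=K(s); n=cv2.undistortPoints(np.array([[p]],float),k,d)[0,0]
    R=np.array(s["R"]); return -R.T@np.array(s["t"]), R.T@np.array([n[0],n[1],1.])
def plane(s,p,z):
    o,v=ray(s,p); return o+v*(z-o[2])/v[2]
def tri(s1,p1,s2,p2):
    o1,v1=ray(s1,p1);o2,v2=ray(s2,p2)
    a=np.linalg.lstsq(np.c_[v1,-v2],o2-o1,rcond=None)[0]
    A,B=o1+v1*a[0],o2+v2*a[1]; return (A+B)/2,np.linalg.norm(A-B)
def proj(s,X):
    k,d=K(s); return cv2.projectPoints(np.array(X,float).reshape(-1,3),cv2.Rodrigues(np.array(s["R"]))[0],np.array(s["t"],float),k,d)[0][:,0]
E
python3 - <<'E'
from h import *; import pickle
np.set_printoptions(precision=1,suppress=True)
d=pickle.load(open("s0.pkl","rb"));T,S=d["top"],d["side"]
t=lambda x,y:(225+(x+.5)/5.5-.5,150+(y+.5)/5.5-.5); s=lambda x,y:(230+(x+.5)/4-.5,145+(y+.5)/4-.5)
P={"cap":(t(131,213),s(139,338)),"cap groove tip":(t(95,222),s(126,357)),"barA":(t(424,135),s(260,47)),"deckTL":(t(118,62),s(17,370)),"deckBL":(t(40,380),s(190,520)),"deckBR":(t(655,518),s(548,262))}
for n,(a,b) in P.items(): print(n,*tri(T,a,S,b))
A,B=[plane(T,t(*p),50)for p in((118,62),(40,380))];C=plane(T,t(655,518),50)
print("deck",A,B,C,np.linalg.norm(A-B),np.linalg.norm(B-C)); 
for v in(B-A,C-B): print("dir",np.degrees(np.arctan2(v[1],v[0])))
# bar: midpoint ray of top, intersect with hinge arc plane x_hone=0
e=(A-B)/np.linalg.norm(A-B); yaw=np.arctan2(e[1],e[0]); v=C-B; yaw2=np.arctan2(v[1],v[0])+np.pi/2; y=(yaw+2*yaw2)/3 if abs(yaw-yaw2)<.3 else yaw
print("yaw",yaw,yaw2)
# groove by plane at cap height
g=plane(T,P["cap groove tip"][0],110)-plane(T,P["cap"][0],110); print("groove ang",np.arctan2(g[1],g[0]),np.linalg.norm(g))
g=plane(S,P["cap groove tip"][1],110)-plane(S,P["cap"][1],110); print("groove ang side",np.arctan2(g[1],g[0]),np.linalg.norm(g))
print("cap xy plane110", plane(T,P["cap"][0],110),plane(S,P["cap"][1],110))
ex=np.array([np.cos(yaw2),np.sin(yaw2),0]);ey=np.array([-ex[1],ex[0],0])
cap=tri(T,P["cap"][0],S,P["cap"][1])[0]; O=np.array([cap[0],cap[1],0])-130*ey; print("origin from cap",O)
O2=(A+B)/2-170*ey;O2[2]=0;print("origin from edge",O2)
H=O-140*ey+[0,0,90]
E1,E2=t(424,135),t(378,338);m=((E1[0]+E2[0])/2,(E1[1]+E2[1])/2)
for th in np.arange(.7,1.35,.05):
    c=H+186*(ey*np.cos(th)+np.array([0,0,1])*np.sin(th)); print(th.round(2),c,proj(T,c)[0]-m,"side ends",((proj(S,[c+45*ex,c-45*ex])-[230,145])*4).round())
E
```

```text
cap [585.3 165.7 107.1] 0.3535788422691718
cap groove tip [580.6 182.7 108.6] 0.05725510037618983
barA [601.3  19.3 221.5] 0.10993668718081608
deckTL [674.2 185.5  43.6] 1.5316099349007264
deckBL [510.6 218.7  47.1] 0.10983298641270972
deckBR [446.2 -89.3  44.3] 1.1182222870477776
deck [673.4 184.9  50. ] [510.3 218.1  50. ] [445.3 -89.3  50. ] 166.42659216451688 314.23481260023107
dir 168.46557265411585
dir -101.93076155561604
yaw -0.20131373451774914 -0.2082310714158606
groove ang 1.8296151798832272 17.814016146879354
groove ang side 1.786122769501417 16.349891045474077
cap xy plane110 [584.9 165.3 110. ] [583.1 167.7 110. ]
origin from cap [558.4  38.5   0. ]
origin from edge [556.7  35.2   0. ]
0.7 [558.9  40.7 209.8] [-4.7 -0.3] side ends [[245.  70.]
 [350. 139.]]
0.75 [557.6  34.6 216.8] [-2.4 -0.2] side ends [[252.  57.]
 [358. 125.]]
0.8 [556.3  28.3 223.4] [ 0.1 -0.1] side ends [[260.  43.]
 [367. 111.]]
0.85 [554.8  21.6 229.7] [2.7 0.1] side ends [[268.  30.]
 [375.  97.]]
0.9 [553.4  14.6 235.7] [5.5 0.3] side ends [[277.  17.]
 [385.  83.]]
0.95 [551.8   7.3 241.3] [8.5 0.6] side ends [[286.   4.]
 [394.  70.]]
1.0 [550.2  -0.2 246.5] [11.6  0.9] side ends [[296.  -8.]
 [404.  57.]]
1.05 [548.6  -8.  251.3] [14.9  1.3] side ends [[305. -20.]
 [414.  44.]]
1.1 [546.9 -16.  255.8] [18.3  1.8] side ends [[315. -32.]
 [424.  32.]]
1.15 [545.2 -24.2 259.8] [21.8  2.3] side ends [[325. -43.]
 [435.  20.]]
1.2 [543.4 -32.6 263.4] [25.5  2.8] side ends [[336. -53.]
 [446.   9.]]
1.25 [541.6 -41.1 266.5] [29.2  3.4] side ends [[346. -63.]
 [456.  -1.]]
1.3 [539.8 -49.8 269.2] [33.   4.1] side ends [[357. -72.]
 [467. -11.]]
1.35 [537.9 -58.7 271.5] [36.9  4.8] side ends [[368. -81.]
 [478. -21.]]
```

Everything agrees: guard at about 0.79 rad, bar middle at about (556.5, 29.5, 222), yaw about -0.205, cap axis at about (584.5, 166.5), cap value about 2.0 rad. Next I move above the bar.

```bash
python3 -m inch '[[[0,0,-0.035,0,0,-0.3,40],[0,0,0,-0.238,-0.181,0,40],[0,0,0,-0.238,-0.181,0,40],[0,0,0,-0.238,-0.181,0,40],[0,0,0,-0.238,-0.181,0,40]]]'
python3 -m inch '[[[0,0,0,-0.238,-0.181,0,40],[0,0,0,-0.238,-0.181,0,40],[0,0,0,-0.238,-0.181,0,40],[0,0,0,-0.238,-0.181,0,40],[0,0,0,-0.238,-0.181,0,40]]]'
python3 -m inch '[[[0,0,0,-0.238,-0.181,0,40],[0,0,0,-0.238,-0.181,0,40],[0,0,0,-0.238,-0.181,0,40],[0,0,0,0,0,0,40],[0,0,0,0,0,0,40]]]'
cat > rel.py <<'E'
import sys;from plant import status;import numpy as np;from scipy.spatial.transform import Rotation as Ro
np.set_printoptions(precision=4,suppress=True)
o=status.get_obs();R=Ro.from_euler("xyz",o["tool_rot"]).as_matrix()
print(o["time_s"],o["tool_pos"],o["tool_rot"],"q",o["qpos"],"F",o["wrist_force"],"M",o["torque"],o["finger_force"],o["grip_width"])
if len(sys.argv)>3: print("norm shift",R.T@(np.array(sys.argv[1:4],float)-o["tool_pos"])/150)
E
python3 rel.py 556.5 29.5 232
```

```text
time_s: 0.6
tool_pos: [263.5, 367.3, 302.2]
tool_rot: [-3.141, -0.0, 2.935]
wrist_force: [-0.1, 0.2, -0.2]
grip_width: 0.571
finger_force: 0.0
time_s: 1.1
tool_pos: [410.4, 197.5, 302.3]
tool_rot: [-3.142, -0.0, 2.934]
wrist_force: [0.7, 0.4, -0.1]
grip_width: 0.453
finger_force: 0.0
time_s: 1.6
tool_pos: [497.6, 97.0, 301.8]
tool_rot: [-3.142, -0.001, 2.933]
wrist_force: [0.3, 0.8, -0.1]
grip_width: 0.452
finger_force: 0.0
1.6 [497.5657  97.032  301.8433] [-3.1416 -0.0014  2.9327] q [-0.039   0.2441  1.4721  0.0002  1.4268 -1.4009] F [ 0.3084  0.8367 -0.1458] M [ 0.0687  0.0087 -0.0597] 0.0 0.45201138951533487
norm shift [-0.4784 -0.3589  0.4649]
```

```bash
python3 -m inch '[[[0,0,0,-0.24,-0.18,0,40],[0,0,0,-0.24,-0.18,0,40],[0,0,0,0,0,0.15,40],[0,0,0,0,0,0.1,40],[0,0,0,0,0,0,40]]]'
python3 rel.py 556.5 29.5 228
python3 - <<'E'
from h import *;from plant import snapshot,status
p=status.get_obs()["tool_pos"]
c=[]
for n,sc in(("top",1),("side",1)):
    s=snapshot(n);u=proj(s,p)[0];print(n,u)
    x,y=np.clip(u.astype(int),[50,50],[590,350]);c.append(cv2.resize(s["frame"][y-50:y+50,x-50:x+50,::-1],None,fx=4,fy=4,interpolation=cv2.INTER_CUBIC));print(x-50,y-50)
cv2.imwrite("pics/g1.png",np.hstack(c))
E
```

```text
time_s: 2.1
tool_pos: [555.8, 31.0, 263.2]
tool_rot: [-3.142, -0.004, 2.935]
wrist_force: [-0.5, -0.2, 0.1]
grip_width: 0.456
finger_force: 0.0
2.1 [555.7527  30.9838 263.1681] [-3.1416 -0.0041  2.9354] q [-0.1549  0.3809  1.3878  0.0002  1.377  -1.5196] F [-0.5061 -0.2022  0.0512] M [-0.0055 -0.0361 -0.0563] 0.0 0.4557453838381439
norm shift [-0.0079 -0.0087  0.2344]
top [295.3884164  189.81555677]
245 139
side [307.41955573 150.431202  ]
257 100
```

View pics/g1.png

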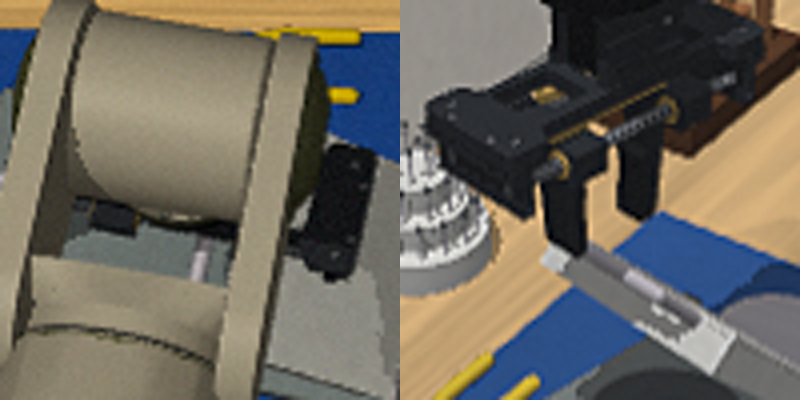

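The arm hides most of the top view. In the side view the two fingertips, at about (400,162) and (416,153), stand over the bar on either side of it. Next I descend and pinch.

```bash
python3 -m inch '[[[0,0,0,-0.01,-0.01,0.08,40],[0,0,0,0,0,0.08,40],[0,0,0,0,0,0.06,40],[0,0,0,0,0,0,40],[0,0,0,0,0,0,5]]]'
python3 -m inch '[[[0,0,0,0,0,0,5],[0,0,0,0,0,0,5],[0,0,0,0,0,0,5],[0,0,0,0,0,0,5],[0,0,0,0,0,0,5]]]'
python3 rel.py
```

```text
time_s: 2.7
tool_pos: [558.1, 27.9, 231.9]
tool_rot: [-3.142, -0.0, 2.934]
wrist_force: [0.6, -0.1, -0.2]
grip_width: 0.385
finger_force: 0.0
time_s: 3.2
tool_pos: [558.3, 28.2, 232.3]
tool_rot: [3.141, 0.001, 2.934]
wrist_force: [0.1, 3.3, 2.5]
grip_width: 0.103
finger_force: 30.0
3.2 [558.272   28.2395 232.3185] [3.1409 0.0009 2.9343] q [-0.1593  0.4065  1.4324  0.0007  1.3017 -1.523 ] F [0.1432 3.2617 2.4918] M [ 0.5522 -0.0807 -0.0276] 30.000612437725067 0.1031335869867824
```

```bash
python3 -m inch '[[[0,0,0,0,0.043,0.045,5],[0,0,0,0,0.041,0.047,5],[0,0,0,0,0.038,0.049,5],[0,0,0,0,0.036,0.051,5],[0,0,0,0,0.033,0.052,5]]]'
python3 rel.py
```

```text
time_s: 3.7
tool_pos: [564.2, 56.4, 195.3]
tool_rot: [-3.142, 0.001, 2.934]
wrist_force: [-0.3, 1.5, 4.0]
grip_width: 0.097
finger_force: 30.0
3.7 [564.2271  56.4445 195.3115] [-3.1416  0.001   2.9344] q [-0.1068  0.457   1.4575 -0.0001  1.2261 -1.4704] F [-0.2868  1.5121  3.9767] M [-0.0163  0.0518  0.05  ] 30.000496208667755 0.0966908309343495
```

```bash
python3 -m inch '[[[0,0,0,0,0.03,0.054,5],[0,0,0,0,0.028,0.055,5],[0,0,0,0,0.025,0.057,5],[0,0,0,0,0.022,0.058,5],[0,0,0,0,0.019,0.059,5]]]'
python3 rel.py
```

```text
time_s: 4.2
tool_pos: [568.1, 74.9, 152.3]
tool_rot: [3.141, 0.001, 2.934]
wrist_force: [1.0, 5.7, 5.0]
grip_width: 0.098
finger_force: 30.0
4.2 [568.0816  74.8948 152.3465] [3.1406 0.0007 2.9342] q [-0.0737  0.5149  1.4876  0.001   1.1382 -1.4375] F [0.995  5.669  4.9797] M [ 0.6351 -0.1722  0.0002] 30.0 0.09802599088288723
```

```bash
python3 -m inch '[[[0,0,0,0,0.014,0.058,5],[0,0,0,0,0.012,0.058,5],[0,0,0,0,0.009,0.058,5],[0,0,0,0,0.006,0.058,5],[0,0,0,0,0.004,0.05,5]]]'
python3 rel.py
```

```text
time_s: 4.7
tool_pos: [569.7, 82.5, 110.0]
tool_rot: [3.139, 0.001, 2.934]
wrist_force: [3.6, 12.4, 4.1]
grip_width: 0.101
finger_force: 30.0
4.7 [569.6517  82.4866 109.9835] [3.1386 0.0012 2.9341] q [-0.0608  0.5719  1.5185  0.0032  1.0496 -1.4257] F [ 3.6093 12.4436  4.0719] M [ 1.75   -0.5034 -0.0048] 29.999362528324127 0.10105061297951534
```

```bash
python3 -m inch '[[[0,0,0,0,0.02,0.02,5],[0,0,0,0,0.005,0.02,5],[0,0,0,0,0,0.015,5],[0,0,0,0,0,0.01,5],[0,0,0,0,0,0,5]]]'
python3 rel.py
```

```text
time_s: 5.2
tool_pos: [569.8, 83.2, 100.0]
tool_rot: [-3.139, -0.001, 2.934]
wrist_force: [1.0, -5.2, -0.3]
grip_width: 0.105
finger_force: 30.0
5.2 [569.8289  83.2011  99.9802] [-3.1392 -0.0006  2.9339] q [-0.0574  0.5873  1.5225 -0.0027  1.0328 -1.4192] F [ 1.0333 -5.1503 -0.2973] M [-0.9584 -0.1406 -0.0301] 29.999652206897736 0.10511173848293119
```

```bash
python3 -m inch '[[[0,0,0,0,-0.005,0.015,5],[0,0,0,0,0,0.015,5],[0,0,0,0,0,0,5],[0,0,0,0,0,0,5],[0,0,0,0,0,0,5]]]'
python3 rel.py
```

```text
time_s: 5.7
tool_pos: [569.8, 83.2, 96.1]
tool_rot: [-3.141, 0.0, 2.934]
wrist_force: [0.7, -6.0, 1.6]
grip_width: 0.106
finger_force: 30.0
5.7 [569.8453  83.2341  96.1065] [-3.1407  0.0001  2.9341] q [-0.0579  0.5922  1.5261 -0.0011  1.0235 -1.4207] F [ 0.7211 -5.9944  1.6343] M [-1.0097 -0.0643  0.0305] 30.000743865966797 0.10603733800388342
```

```bash
python3 -m inch '[[[0,0,0,0,0,0.015,5],[0,0,0,0,0,0.015,5],[0,0,0,0,0,0,5],[0,0,0,0,0,0,5],[0,0,0,0,0,0,5]]]'
python3 rel.py
```

```text
time_s: 6.2
tool_pos: [570.2, 83.2, 95.4]
tool_rot: [-3.141, 0.002, 2.935]
wrist_force: [-13.6, -6.8, 34.3]
grip_width: 0.101
finger_force: 30.0
6.2 [570.1894  83.1994  95.3849] [-3.1406  0.0022  2.9346] q [-0.0578  0.5929  1.5269 -0.0016  1.0197 -1.4207] F [-13.5633  -6.8275  34.2791] M [-1.0563  2.114  -0.0059] 30.003994703292847 0.101475797626718
```

```bash
python3 -m inch '[[[0,0,0,0,0,-0.015,40],[0,0,0,0,0,0,40],[0,0,0,0,0,0,40],[0,0,0,0,0,-0.1,40],[0,0,0,0,0,-0.3,40]]]'
python3 -m inch '[[[0,0,0,0,0,-0.1,75],[0,0,0,0,0.25,0,75],[0,0,0,0,0.25,0,75],[0,0,0,0,0,0,75],[0,0,0,0,0,0,75]]]'
python3 rel.py 584.5 166.5 98
python3 - <<'E'
from h import *;from plant import snapshot,status
p=status.get_obs()["tool_pos"]
c=[]
for n,sc in(("top",1),("side",1)):
    s=snapshot(n);u=proj(s,p)[0];print(n,u)
    x,y=np.clip(u.astype(int),[50,50],[590,350]);c.append(cv2.resize(s["frame"][y-50:y+50,x-50:x+50,::-1],None,fx=4,fy=4,interpolation=cv2.INTER_CUBIC));print(x-50,y-50)
cv2.imwrite("pics/g2.png",np.hstack(c))
E
```

```text
time_s: 6.7
tool_pos: [567.8, 84.0, 150.6]
tool_rot: [-3.141, -0.009, 2.934]
wrist_force: [1.0, -0.1, 0.1]
grip_width: 0.451
finger_force: 0.0
time_s: 7.2
tool_pos: [584.9, 157.6, 168.2]
tool_rot: [-3.141, -0.001, 2.936]
wrist_force: [0.7, -0.2, 0.3]
grip_width: 0.847
finger_force: 0.0
7.2 [584.913  157.6144 168.1822] [-3.1412 -0.0014  2.9355] q [ 0.07    0.5663  1.3583  0.      1.2185 -1.2947] F [ 0.6871 -0.2106  0.263 ] M [-0.0519  0.0344 -0.0586] 0.0 0.846650702402906
norm shift [0.0141 0.0576 0.4679]
top [247.7072191  184.33165814]
197 134
side [264.59349673 208.00566752]
214 158
```

View pics/g2.png

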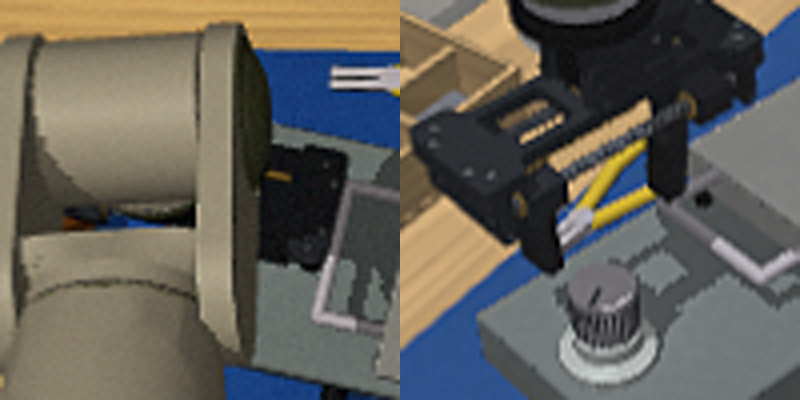

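The guard is down and level, with the bar above the deck. The cap is unobstructed, its top at about (265,229) in the side view, and the fingers are above it. Next I centre over the cap, descend and grip.

```bash
python3 -m inch '[[[0,0,0,0.014,0.058,0,75],[0,0,0,0,0,0.15,75],[0,0,0,0,0,0.15,75],[0,0,0,0,0,0.1,75],[0,0,0,0,0,0.06,75]]]'
python3 -m inch '[[[0,0,0,0,0,0,75],[0,0,0,0,0,0,30],[0,0,0,0,0,0,30],[0,0,0,0,0,0,30],[0,0,0,0,0,0,30]]]'
python3 -m inch '[[[0,0,0,0,0,0,30],[0,0,0,0,0,0,30],[0,0,0,0,0,0,30],[0,0,0,0,0,0,30],[0,0,0,0,0,0,30]]]'
python3 rel.py
```

```text
time_s: 7.8
tool_pos: [584.6, 165.8, 98.9]
tool_rot: [-3.141, -0.002, 2.933]
wrist_force: [-0.7, 0.5, 1.1]
grip_width: 0.852
finger_force: 0.0
time_s: 8.3
tool_pos: [585.2, 166.1, 100.6]
tool_rot: [3.141, 0.001, 2.934]
wrist_force: [0.1, -0.3, 0.3]
grip_width: 0.512
finger_force: 0.0
time_s: 8.8
tool_pos: [585.1, 165.9, 100.3]
tool_rot: [-3.141, 0.0, 2.934]
wrist_force: [-2.2, -2.9, 4.8]
grip_width: 0.441
finger_force: 30.0
8.8 [585.0986 165.8572 100.3372] [-3.1413  0.0003  2.9341] q [ 0.0839  0.6476  1.4143 -0.0004  1.0795 -1.2792] F [-2.1884 -2.9457  4.8429] M [-0.5335  0.2401  0.0263] 29.999884804710746 0.4408035061445209
```

```bash
python3 -m inch '[[[0,0,0.07,0,0,0.0006,30],[0,0,0.07,0,0,0.0006,30],[0,0,0.07,0,0,0.0006,30],[0,0,0.07,0,0,0.0006,30],[0,0,0.07,0,0,0.0006,30]]]'; python3 rel.py
python3 -m inch '[[[0,0,0.07,0,0,0.0006,30],[0,0,0.07,0,0,0.0006,30],[0,0,0.07,0,0,0.0006,30],[0,0,0.07,0,0,0.0006,30],[0,0,0.07,0,0,0.0006,30]]]'
python3 rel.py
```

```text
time_s: 9.3
tool_pos: [585.3, 166.2, 99.9]
tool_rot: [3.141, 0.0, 2.195]
wrist_force: [-0.5, -1.9, 4.3]
grip_width: 0.44
finger_force: 30.0
9.3 [585.2878 166.1572  99.894 ] [3.1407 0.0004 2.1952] q [ 0.0842  0.6483  1.4144  0.0001  1.078  -0.5402] F [-0.5415 -1.9108  4.348 ] M [-0.2814  0.0538  0.0429] 29.99362570932135 0.43963706409095
time_s: 9.8
tool_pos: [585.6, 166.2, 99.4]
tool_rot: [3.14, -0.001, 1.462]
wrist_force: [2.0, -0.6, 2.4]
grip_width: 0.442
finger_force: 30.0
9.8 [585.5949 166.217   99.4304] [ 3.1398 -0.0006  1.4621] q [0.0842 0.649  1.4144 0.0003 1.0763 0.1928] F [ 2.0403 -0.5892  2.3598] M [-0.1694 -0.2344  0.0473] 29.993781242519617 0.44158035319264205
```

```bash
python3 -m inch '[[[0,0,0.05,0,0,0.0004,30],[0,0,0.04,0,0,0.0004,30],[0,0,0.04,0,0,0.0004,30],[0,0,0.03,0,0,0.0003,30],[0,0,0,0,0,0,30]]]'; python3 rel.py
python3 -m inch '[[[0,0,0.03,0,0,0.0003,30],[0,0,0.02,0,0,0.0002,30],[0,0,0.02,0,0,0,30],[0,0,0,0,0,0,30],[0,0,0,0,0,0,30]]]'; python3 rel.py
```

```text
time_s: 10.3
tool_pos: [585.7, 166.1, 99.2]
tool_rot: [3.14, -0.001, 1.132]
wrist_force: [3.6, -0.4, 2.5]
grip_width: 0.445
finger_force: 30.0
10.3 [585.739  166.146   99.2321] [ 3.1397 -0.0013  1.1323] q [0.0841 0.6494 1.4144 0.0002 1.0756 0.5225] F [ 3.5591 -0.4143  2.4652] M [-0.1708 -0.4755 -0.0459] 30.000525231007487 0.4452760201057188
time_s: 10.8
tool_pos: [585.8, 166.1, 99.2]
tool_rot: [3.14, -0.002, 0.989]
wrist_force: [5.0, -1.4, 1.2]
grip_width: 0.443
finger_force: 30.0
10.8 [585.7755 166.0992  99.1555] [ 3.1399 -0.0016  0.9885] q [0.084  0.6495 1.4144 0.0002 1.0753 0.6662] F [ 4.9559 -1.3768  1.1623] M [-0.1331 -0.8144 -0.0213] 29.999800964724272 0.44291447824063884
```

```bash
python3 -m inch '[[[0,0,0.02,0,0,0,30],[0,0,0.02,0,0,0,30],[0,0,0,0,0,0,30],[0,0,0,0,0,0,30],[0,0,0,0,0,0,30]]]'; python3 rel.py
python3 -m inch '[[[0,0,0.02,0,0,0,30],[0,0,0.02,0,0,0,30],[0,0,0,0,0,0,30],[0,0,0,0,0,0,30],[0,0,0,0,0,0,30]]]'; python3 rel.py
```

```text
time_s: 11.3
tool_pos: [585.8, 166.1, 99.1]
tool_rot: [3.14, -0.002, 0.905]
wrist_force: [5.9, -0.2, 0.6]
grip_width: 0.442
finger_force: 30.0
11.3 [585.7968 166.0771  99.1058] [ 3.1399 -0.0017  0.9049] q [0.084  0.6495 1.4145 0.0001 1.0752 0.7499] F [ 5.8565 -0.1892  0.6034] M [-0.1287 -0.808  -0.0437] 29.999703336507082 0.4424684769658426
time_s: 11.8
tool_pos: [585.8, 166.0, 99.1]
tool_rot: [3.14, -0.002, 0.823]
wrist_force: [6.3, -0.7, 0.6]
grip_width: 0.448
finger_force: 30.0
11.8 [585.8316 166.045   99.079 ] [ 3.1396 -0.0016  0.8226] q [ 0.0842  0.6496  1.4144 -0.0005  1.0751  0.8326] F [ 6.2676 -0.7325  0.5869] M [-0.2171 -0.8923  0.6927] 29.9993460229598 0.44825779280003714
```

```bash
python3 -m inch '[[[0,0,0.015,0,0,0,30],[0,0,0,0,0,0,30],[0,0,0,0,0,0,30],[0,0,0,0,0,0,30],[0,0,0,0,0,0,30]]]'; python3 rel.py
```

```text
time_s: 12.3
tool_pos: [585.9, 166.1, 99.1]
tool_rot: [3.139, -0.002, 0.792]
wrist_force: [7.6, -1.1, 0.6]
grip_width: 0.442
finger_force: 29.7
12.3 [585.8721 166.0659  99.1288] [ 3.1394 -0.0017  0.7917] q [ 0.0842  0.6496  1.4143 -0.0006  1.075   0.8636] F [ 7.6196 -1.0605  0.5643] M [-0.1993 -0.8574  0.7787] 29.70762091459619 0.4417358471897671
```

```bash
python3 -m inch '[[[0,0,-0.02,0,0,0,30],[0,0,-0.065,0,0,-0.0006,30],[0,0,-0.065,0,0,-0.0006,30],[0,0,-0.065,0,0,-0.0006,30],[0,0,-0.065,0,0,-0.0006,30]]]'; python3 rel.py
python3 -m inch '[[[0,0,-0.065,0,0,-0.0006,30],[0,0,-0.065,0,0,-0.0006,30],[0,0,-0.065,0,0,-0.0006,30],[0,0,-0.065,0,0,-0.0006,30],[0,0,-0.065,0,0,-0.0006,30]]]'
python3 -m inch '[[[0,0,-0.065,0,0,-0.0006,30],[0,0,-0.065,0,0,-0.0006,30],[0,0,-0.03,0,0,-0.0004,30],[0,0,0,0,0,0,30],[0,0,0,0,0,0,30]]]'
python3 rel.py
python3 - <<'E'
from h import *;from plant import snapshot,status
p=status.get_obs()["tool_pos"]
s=snapshot("side");u=proj(s,p+[0,0,12])[0].round().astype(int);print(u)
x,y=u;cv2.imwrite("pics/e.png",cv2.resize(s["frame"][y-50:y+50,x-50:x+75,::-1],None,fx=6,fy=6,interpolation=cv2.INTER_CUBIC))
E
```

```text
time_s: 12.8
tool_pos: [585.6, 166.2, 99.5]
tool_rot: [3.14, -0.001, 1.382]
wrist_force: [5.2, 0.1, 1.5]
grip_width: 0.442
finger_force: 30.0
12.8 [585.6146 166.2134  99.4644] [ 3.1398 -0.0008  1.3817] q [0.0842 0.649  1.4143 0.0004 1.0763 0.2731] F [5.1845 0.1049 1.4581] M [-0.041  -0.668  -0.0331] 30.00762820985983 0.4421514376682546
time_s: 13.3
tool_pos: [585.3, 166.2, 99.8]
tool_rot: [3.141, 0.0, 2.062]
wrist_force: [1.8, -0.7, 2.1]
grip_width: 0.441
finger_force: 30.0
time_s: 13.8
tool_pos: [585.1, 166.1, 100.1]
tool_rot: [3.141, 0.0, 2.389]
wrist_force: [1.6, -0.7, 3.5]
grip_width: 0.442
finger_force: 30.0
13.8 [585.1399 166.0929 100.0752] [3.1412 0.0002 2.389 ] q [ 0.0842  0.6479  1.4144  0.0001  1.0788 -0.7341] F [ 1.5901 -0.6892  3.4589] M [-0.1569 -0.3     0.0987] 29.952060960786184 0.4423012623933917
[264 228]
```

View pics/e.png

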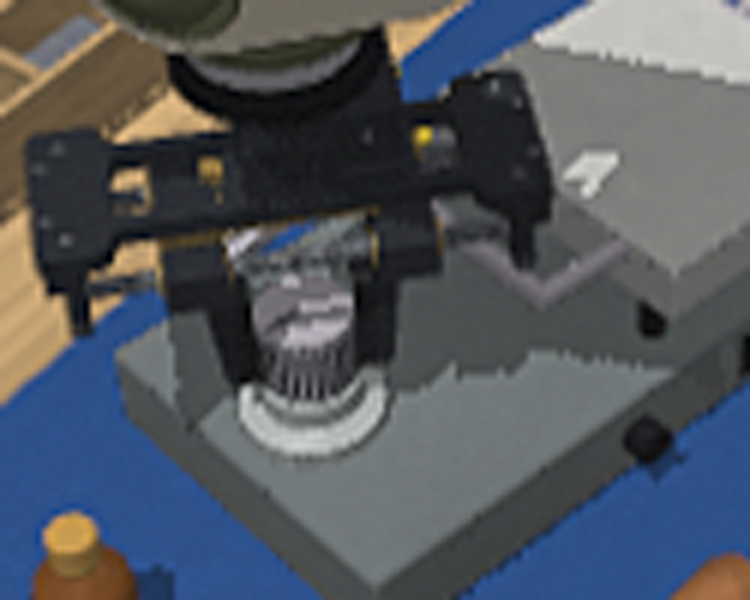

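In the side view the fingers hold the cap, at about (265,230), and the guard is down. Shadows make the groove hard to read, but the tool turned back 1.60 rad from the stop with almost no torque on the cap, so it should stand close to a quarter turn. I'll let it settle, then hand in.

```bash
python3 -m inch '[[[0,0,0,0,0,0,30],[0,0,0,0,0,0,30],[0,0,0,0,0,0,30],[0,0,0,0,0,0,30],[0,0,0,0,0,0,30]]]'; python3 rel.py; python3 -c "from plant import sign_off;print(sign_off())"
```

```text
time_s: 14.35
tool_pos: [585.1, 166.1, 100.1]
tool_rot: [3.141, 0.0, 2.389]
wrist_force: [3.4, -0.5, 4.4]
grip_width: 0.444
finger_force: 30.0
14.35 [585.1385 166.0585 100.0514] [3.1413 0.0002 2.3895] q [ 0.0841  0.648   1.4144  0.      1.0788 -0.7346] F [ 3.448  -0.506   4.3583] M [-0.0737 -0.4873  0.0085] 29.96677123278147 0.44449763284039473
the job is handed in; nothing more can be done
None
```

The guard is down on its stops, and the cap was bottomed out and backed off about a quarter turn (about 1.52–1.60 rad from the tool's rotation; the groove was too shadowed to confirm it); the arm is still gripping it at 30 N, handed in at 14.35 s with no verdict returned.

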